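# Clamp a casting in its fixture

### The job

The casting already sits in the fixture. With a fingertip or the outside of the fingers, push the yellow clamp strap round over the casting until it is fully home against its stop, and only then push the red-balled cam lever all the way down so that the strap's pad clamps the casting. Do not lift the casting or shift it out of its place, leave the loose things around it where they are, and finish clear of everything.

Things in the scene. Friction and masses are not known exactly. Their poses are not given: they have to be found in the camera images.
- fixture: Dark steel fixture, fixed to the table. Origin: on the table directly under the middle of the casting's nest. Base plate 18 mm thick, from x -65 to +115 mm, y -120 to +120 mm in its own axes. Pivot post at its +y side, grey cam post (46 mm wide in x, top cheeks 111 mm above the table) at its -y side at y -119 to -76 mm. Its z is up; at yaw 0 its front (-x) faces the robot.
- strap_pivot (a point): Point on the strap's vertical pivot axis, about half-way up the strap's height: 85 mm along the fixture's +y from its origin, 79 mm above the table. Pivot boss radius 19 mm, its top 102 mm above the table.
- strap (a joint): Turn of the strap about its vertical pivot, rad. 0 = fully home against a hard stop: the strap then points from the pivot along the fixture's -y, across the casting, its steel tongue under the cam. It grows to 1.35 as the strap swings away to the fixture's front: at value a the strap points along (-sin a, -cos a) in the fixture's x, y. It stays where it is left (turning it takes about 0.1 N m).
- strap_side (a point): Centre of the yellow strap's section 90 mm from the pivot axis. The strap is a yellow bar 22 mm wide and 26 mm tall, underside 66 to 67 mm and top 92 to 93 mm above the table at the start, from the pivot to 135 mm from it; beyond that a thin steel tongue to 168 mm (8 mm tall). The strap's axes equal the fixture's when home.
- pad: Rubber pad of 16 mm diameter under the strap, 85 mm from the pivot; its origin is on the strap's underside. It hangs 6 mm below the strap and at the start 2 to 3 mm over the casting; the cam lever draws strap and pad down by about 4 mm, and in the last third of the lever's travel the sprung pad presses the casting (about 8 N).
- lever_pivot (a point): The cam lever's horizontal pivot (axis along the fixture's x), on the cam post 92 mm along the fixture's -y from its origin and 95 mm above the table.
- cam_lever (a joint): Turn of the cam lever, rad. 0 = upright, grows as the lever is pushed over and down towards the fixture's -y side (outwards, away from the casting), 1.5 = fully down at its stop, nearly level. It starts leaning 0.2 to 0.5. At value a it points along the fixture's -y times sin a, +z times cos a. It stays where it is left; it takes about 0.3 N m (3 to 4 N at the ball).
- lever_ball (a point): Centre of the red ball (28 mm diameter) at the end of the cam lever, 100 mm from its pivot; the lever's rod is 12 mm thick.
- casting: Loose cast aluminium bracket in the fixture's nest, 62 x 62 mm base, 40 mm tall with a round boss in the middle (top 58 mm above the table) and an ear to the fixture's +x. Origin: centre of its underside, 18 mm above the table. It must stay in the nest.
- white_bottle: Bystander: small white bottle, 22 mm diameter, 50 mm tall, on the rear of the fixture's plate. Origin: centre of its underside.
- red_bottle: Bystander: small red bottle, 24 mm diameter, 45 mm tall, on the rear of the fixture's plate. Origin: centre of its underside.
- steel_block: Bystander: dark steel block 70 x 60 x 50 mm on the table in front of the fixture, to the right. Origin: centre of its underside.
- spare_casting: Bystander: a second casting like the one in the fixture, on the table to the left of the fixture. Origin: centre of its underside.
- wrench_grip (a point): Bystander: steel wrench, 170 mm long, lying on the table far to the right; point on its handle.
- steel_bowl: Bystander: steel bowl, 170 mm diameter, 60 mm tall, far to the left. Origin: centre of its underside.
Not all that is in view belongs to the job. What is shaped like the casting but blue, purple or turquoise is not meant.

How it is judged:
By the outcome, as a careful person would: the job done as asked, in the order asked, and still so for the second after the job is handed in, with the robot touching nothing.
It also fails if it takes over 54 s, if anything falls off the work surface, if the arm or the gripper's body presses on something with over 40 N, if the wrist force passes 120 N, or if a joint passes its speed limit or range.

### The arm

A 7-joint arm with a two-finger parallel gripper is mounted at the origin on the work surface. World frame = base frame: x ahead of the robot, y to its left, z up, the work surface at z = 0. Lengths are in m, angles in rad, forces in N, time in s.
With the tool pointing down it reaches from about 0.425 to 0.875 m from the base axis. Payload 8.4 kg.
Tool frame: the origin (TCP) lies between the finger pads; the fingertips stand env.tcp_to_tips ahead of it and the grasp point (between the pads) lies 2 mm behind it (env.tcp_to_tips is the distance from the TCP to the fingertips, in m); z points along the fingers, y is the line along which they close (so a half turn about z gives the same grasp; the last joint's range is limited). The gripper opens to 87 mm and grips with 3 to 60 N. Pads are 19 mm wide; open, the fingers measure 117 mm over their backs; the gripper's body (75 mm by 190 mm) begins 51 mm behind the grasp point.
Start: joints at [-1.381, 0.333, 0.04, 1.465, -0.013, 1.343, -0.059], TCP at [0.185, 0.623, 0.24] pointing down, gripper open.
Joint ranges: [-2.58, 2.58], [-0.38, 2.09], [-1.3, 1.39], [0.25, 2.4], [-1.5, 4.64], [0.08, 2.09], [-2.65, 2.65]. Speed limits (rad/s): [2.22, 2.22, 2.79, 2.79, 3.14, 3.14, 3.14].

### API

Orientations are given as a unit quaternion [x, y, z, w].
In Python, from station import env, imaging gives the robot as it stands.
- The arm moves only by the shell command python3 -m inch 'ROWS' [OPENING] [FORCE]. ROWS is JSON, a list of rows, each a list of 4 numbers: the shift along the tool's x, y, z in units of 0.5 m (1.0 is 0.5 m), then the turn about the tool's z in units of pi rad (1.0 is pi rad). A call has exactly 10 rows; each row is the pose to reach, as a shift and turn from the pose commanded when the call began, along the tool's axes at that moment, turning the shorter way round; what a row does not reach only later rows make up. A row lasts 1/10 s, in which the tool goes at most 50 mm and 8.59 degrees, less where a joint would pass 70% of its speed; a pose out of reach is approached as far as the arm can. A call with a number of a shift or a turn outside -1 to 1 is refused whole. A call with a gripper value outside its range is refused whole. OPENING is the opening, from 0 (shut) to 1 (fully open), set as the call begins (- or left out, the last holds). The fingers move at their own pace and stop on an object; FORCE is the grip in N (left out, the last holds). Time passes only in rows, so rows that repeat a pose let the fingers close, or fill a call up. It gives the time, the measured TCP pose, the force, the opening and the grip force at its end, in the units of the state.
- env.get_state(): the state, without advancing time (a new reading comes with each control period).
- imaging.grab_frame(name): name is "scene" or "top" or "wrist"; returns a dict with "color" (420x560x3 uint8, red, green, blue), "K" (3x3 intrinsics, pixels), "world_from_camera" (4x4, takes a point from camera to world coordinates). Camera axes: x right, y down, z forward; pixel columns grow to the right and rows downward; lengths in m; the calibration is good to about 2 mm. A picture is of the moment at which its call begins. There is no depth.
- env.sign_off(): hands the job in; it is judged then, once.
The state is a dict: "time_s": time; "joint_positions": joint angles; "joint_velocities": joint speeds; "effort": joint torques, N m; "eef_pos": TCP position; "tcp_rot": TCP orientation; "ft_force": force on the tool from outside, world axes, zero at the start; "wrist_torque": the same for the moment, N m; "opening": finger opening in m; "grasp_force": force on a finger pad.
Only numpy, scipy, OpenCV 4.12 (cv2) and the standard library are available. Lean on these libraries where they do the work, as an engineer would, in place of code of your own. Each camera call takes 0.05 s, during which the arm holds its last target. There are 200 camera calls.

## Working session

There is one attempt and no reset: what is moved stays moved. The work goes in short steps, Python scripts to look and compute and a shell command to move; the robot and the scene stay as the last step left them, time stands still between calls to the robot, and variables do not carry over. Pictures are saved under pics/ and viewed, at most 10 in all, crops included, and the job is handed in when it is done.

```bash
mkdir -p pics; ls; cat > h.py <<'E'
import numpy as np, cv2
from station import env, imaging
def save(cam,name):
    f=imaging.grab_frame(cam); cv2.imwrite(f'pics/{name}.png',f['color'][:,:,::-1]); np.savez(f'pics/{name}.npz',K=f['K'],T=f['world_from_camera']); return f
def ray(name,u,v,z):
    d=np.load(f'pics/{name}.npz');K,T=d['K'],d['T']
    r=T[:3,:3]@np.linalg.solve(K,[u,v,1]);o=T[:3,3]
    return o+r*(z-o[2])/r[2]
def proj(name,p):
    d=np.load(f'pics/{name}.npz');K,T=d['K'],d['T']
    c=K@(np.linalg.inv(T)@np.r_[p,1])[:3]; return c[:2]/c[2]
E
python3 - <<'E'
from h import *
a=save('scene','s0');b=save('top','t0')
for f in(a,b): print(f['K'],f['world_from_camera'].round(3))
print(env.get_state(),env.tcp_to_tips)
E
```

```text
pics
[[519.85306731   0.         277.08212786]
 [  0.         519.85306731 213.80145085]
 [  0.           0.           1.        ]] [[-0.424  0.67  -0.609  1.476]
 [ 0.906  0.309 -0.29   0.381]
 [-0.006 -0.675 -0.738  1.171]
 [ 0.     0.     0.     1.   ]]
[[388.36602244   0.         271.65602502]
 [  0.         388.36602244 215.28615568]
 [  0.           0.           1.        ]] [[-0.013 -0.979  0.206  0.386]
 [-1.     0.012 -0.007 -0.008]
 [ 0.005 -0.206 -0.979  1.263]
 [ 0.     0.     0.     1.   ]]
{'time_s': 0.1, 'joint_positions': array([-1.3811931 ,  0.33382889,  0.03986222,  1.46619973, -0.01341433,
        1.34331226, -0.05849838]), 'joint_velocities': array([ 0.00023564,  0.00166149,  0.00016106, -0.00216335, -0.0003861 ,
       -0.00047426,  0.00062273]), 'effort': array([ 5.05151111e-03, -6.57812333e+01,  1.34071000e+00, -4.04708791e+01,
       -5.99516043e-02,  4.08815243e-02,  7.77760670e-05]), 'eef_pos': array([0.18501847, 0.62268026, 0.23874712]), 'tcp_rot': array([ 1.43903703e-01,  9.89591418e-01, -7.38217856e-04, -6.65493106e-05]), 'ft_force': array([0.08590531, 0.18037238, 0.49920786]), 'wrist_torque': array([0.01059062, 0.04427274, 0.03879373]), 'grasp_force': 0.0, 'opening': 0.08689882889592192} 0.017
```

View pics/t0.png

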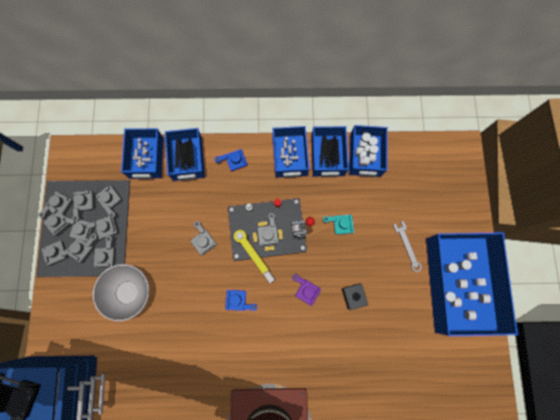

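View pics/s0.png

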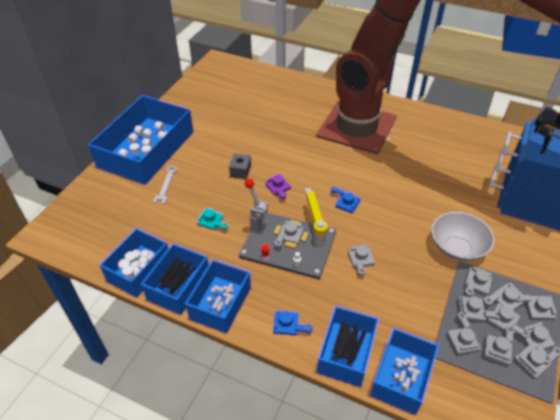

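The top view shows the fixture at about (268,230). The pivot boss is near (240,237), the tongue end near (270,280), the ball near (310,221), and the fixture's casting near (268,234). Next I'll crop closer.

```bash
python3 - <<'E'
from h import *
a=cv2.imread('pics/t0.png')[190:300,215:345]; b=cv2.imread('pics/s0.png')[165:285,225:355]
a=cv2.resize(a,None,fx=6,fy=5.4545,interpolation=cv2.INTER_CUBIC) if 0 else cv2.resize(a,None,fx=6,fy=6,interpolation=cv2.INTER_CUBIC)[:600]
cv2.imwrite('pics/c0.png',a)
cv2.imwrite('pics/c1.png',cv2.resize(b,None,fx=5,fy=5,interpolation=cv2.INTER_CUBIC)[:600])
E
```

```text
(no output)
```

View pics/c0.png

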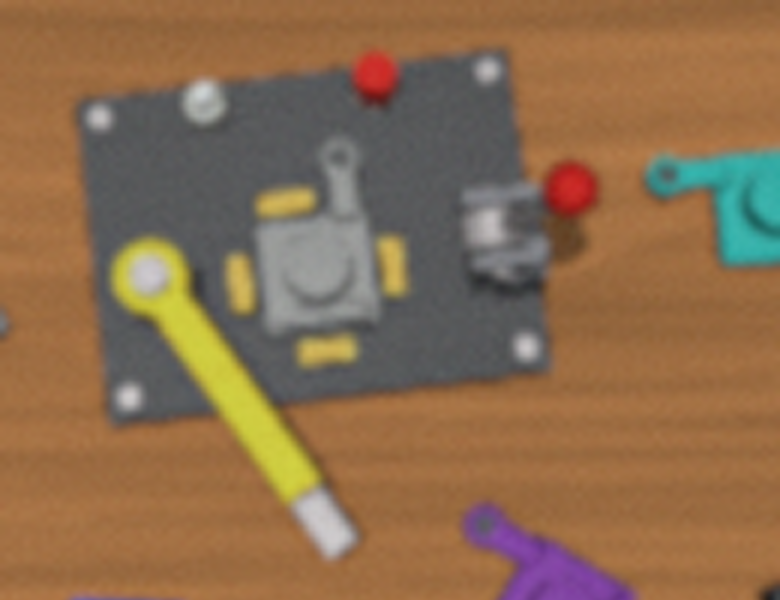

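View pics/c1.png

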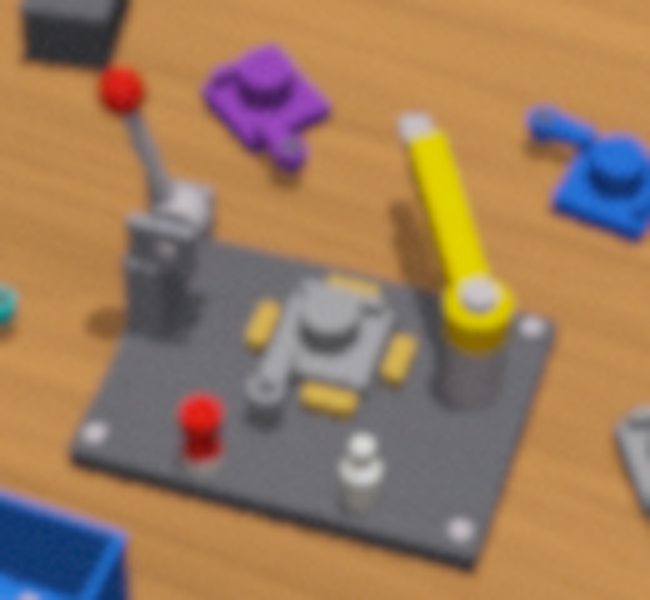

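The crops show the plate corners, in c0, at (80,100), (505,48), (548,370) and (112,422). The boss centre is at (150,272), the strap/tongue end at (330,550) and the ball at (570,188). The grey casting in the gold-stop nest at (320,270) is the one meant; the purple, blue and turquoise ones are decoys.

```bash
cat > fit.py <<'E'
from h import *
from scipy.optimize import least_squares
C=lambda u,v:(215+(u+.5)/6-.5,190+(v+.5)/6-.5); D=lambda u,v:(225+(u+.5)/5-.5,165+(v+.5)/5-.5)
obs=[('t0',C(80,100),(.115,.12,.018)),('t0',C(505,48),(.115,-.12,.018)),('t0',C(548,370),(-.065,-.12,.018)),('t0',C(112,422),(-.065,.12,.018)),
('t0',C(150,272),(0,.085,.102)),('t0',C(318,272),(0,0,.058)),('s0',D(330,312),(0,0,.058)),('s0',D(480,293),(0,.085,.102)),('s0',D(552,325),(-.065,.12,.018)),('s0',D(78,455),(.115,-.12,.018)),('s0',D(472,562),(.115,.12,.018))]
def W(p,q):
    c,s=np.cos(p[2]),np.sin(p[2]); return np.array([p[0]+c*q[0]-s*q[1],p[1]+s*q[0]+c*q[1],q[2]])
def st(p,r,a,z): return W(p,(-r*np.sin(a),.085-r*np.cos(a),z))
def ball(p,a): return W(p,(0,-.092-.1*np.sin(a),.095+.1*np.cos(a)))
E
python3 - <<'E'
from fit import *
def res(p):
    r=[proj(n,W(p,q))-uv for n,uv,q in obs]
    r+=[proj('t0',st(p,.168,p[3],.08))-C(338,545),proj('s0',st(p,.168,p[3],.08))-D(413,122)]
    r+=[proj('t0',ball(p,p[4]))-C(570,188),proj('s0',ball(p,p[4]))-D(122,90)]
    return np.ravel(r)
s=least_squares(res,[.5,0,0,.8,.3],loss='soft_l1');print(s.x.round(4),s.fun.reshape(-1,2).round(1).tolist())
np.save('p.npy',s.x);p=s.x
print('ball',ball(p,p[4]),'side',st(p,.09,p[3],.08),'tip',st(p,.168,p[3],.08),'pivot',W(p,(0,.085,.08)))
for q in ((165,115),): pass
E
```

```text
[ 0.5818 -0.0017  0.1048  1.0686  0.294 ] [[-1.0, -1.1], [0.4, -0.6], [0.6, -0.4], [-1.1, -0.3], [-0.6, -0.7], [-0.6, -1.6], [0.1, -1.5], [-0.2, -0.7], [1.4, -1.0], [-3.0, -1.9], [0.5, -0.7], [0.3, -0.1], [0.2, -3.1], [-0.2, -0.1], [-0.2, -0.2]]
ball [ 0.59447177 -0.12199167  0.19070864] side [0.49900496 0.03152721 0.08      ] tip [ 0.43493589 -0.01296048  0.08      ] pivot [0.57293082 0.08285915 0.08      ]
```

Fit is good to 1 px or so: fixture (0.582, -0.002), yaw 0.105, strap at 1.07, lever at 0.29. I'll push the strap with the closed fingers, tool y along the fixture's x.

```bash
cat > to.py <<'E'
from fit import *
from scipy.spatial.transform import Rotation as R
p=np.load('p.npy')
def show(pts,yaw=None):
    s=env.get_state(); M=R.from_quat(s['tcp_rot']).as_matrix(); e=s['eef_pos']
    print('t',s['time_s'].__round__(2),'pos',e.round(4),'F',s['ft_force'].round(1),'yaw(y axis)',np.arctan2(M[1,1],M[0,1]).round(3))
    for q in pts: print(np.round(M.T@(np.array(q)-e)/.5,3))
    if yaw is not None: print('turn',-(yaw-np.arctan2(M[1,1],M[0,1]))/np.pi)
def arc(a,off,r,z): return W(p,(-r*np.sin(a)-off*np.cos(a),.085-r*np.cos(a)+off*np.sin(a),z))
E
python3 - <<'E'
from to import *
q=arc(p[3],.045,.10,.2);print(q);q[2]=.24
show([[.42,.46,.24],q],p[2])
E
```

```text
[0.46512501 0.06278658 0.2       ]
t 0.1 pos [0.185  0.6227 0.2387] F [0.1 0.2 0.5] yaw(y axis) 1.282
[-0.543 -0.178 -0.002]
[-0.856 -0.914 -0.001]
turn 0.3747197356126471
```

```bash
python3 -m inch '[[-0.1,-0.03,0,0.04],[-0.2,-0.07,0,0.08],[-0.3,-0.11,0,0.12],[-0.4,-0.17,0,0.16],[-0.5,-0.24,0,0.2],[-0.58,-0.32,0,0.24],[-0.64,-0.4,0,0.28],[-0.7,-0.48,0,0.32],[-0.74,-0.56,0,0.36],[-0.78,-0.64,0,0.375]]' 0 20
python3 - <<'E'
from to import *
show([arc(p[3],.045,.10,.24),arc(p[3],.045,.10,.20)],p[2])
E
```

```text
time_s: 1.1
eef_pos: [0.4632, 0.2262, 0.2392]
tcp_rot: [0.671, 0.741, -0.0, 0.0]
ft_force: [-0.1, -0.6, -0.8]
opening: 0.0149
grasp_force: 0.0
t 1.1 pos [0.4632 0.2262 0.2392] F [-0.1 -0.6 -0.8] yaw(y axis) 0.099
[-0.326 -0.028 -0.001]
[-0.326 -0.028  0.079]
turn -0.0019414249241563558
```

```bash
python3 -m inch '[[-0.08,-0.01,0,0],[-0.16,-0.02,0,0],[-0.24,-0.025,0,0],[-0.3,-0.028,0.02,0],[-0.326,-0.028,0.06,0],[-0.326,-0.028,0.08,0],[-0.326,-0.028,0.08,0],[-0.326,-0.028,0.08,0],[-0.326,-0.028,0.08,0],[-0.326,-0.028,0.08,0]]'
python3 - <<'E'
from to import *
show([arc(p[3],.045,.10,.09)],p[2])
save('wrist','w0')
a=cv2.resize(cv2.imread('pics/w0.png'),(784,588),interpolation=cv2.INTER_CUBIC); 
for r in (.06,.09,.12,.168):
  u=proj('w0',st(p,r,p[3],.093))*1.4; cv2.circle(a,tuple(int(x) for x in u),3,(255,0,255),-1)
t=proj('w0',W(p,(0,.085,.102)))*1.4; cv2.circle(a,tuple(int(x) for x in t),3,(255,0,255),-1)
cv2.imwrite('pics/w0b.png',a)
E
```

```text
time_s: 2.1
eef_pos: [0.4661, 0.0656, 0.2001]
tcp_rot: [0.669, 0.743, 0.0, 0.0]
ft_force: [0.1, -0.8, -0.1]
opening: 0.0002
grasp_force: 0.0
t 2.1 pos [0.4661 0.0656 0.2001] F [ 0.1 -0.8 -0.1] yaw(y axis) 0.105
[-0.005 -0.003  0.22 ]
turn 0.00012218908902194398
```

View pics/w0b.png

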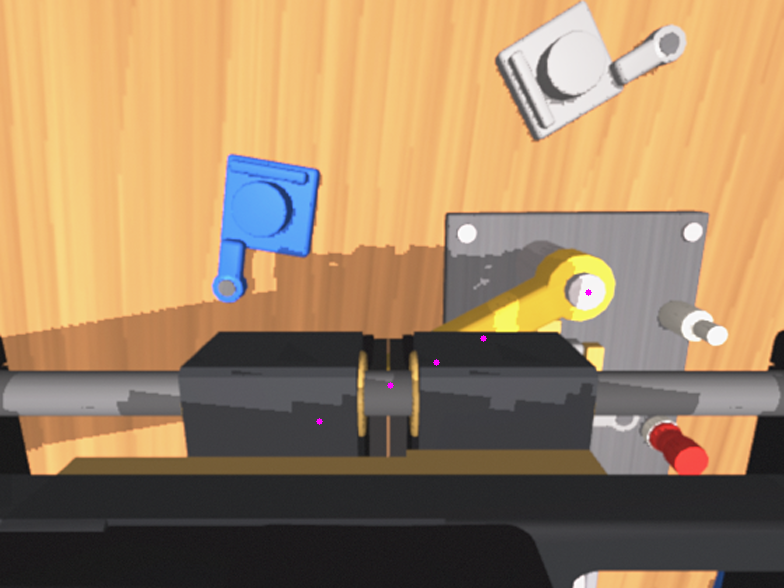

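The boss at (588,292) matches the prediction, and the strap runs down-left under the fingers as expected. I'll descend beside it.

```bash
python3 -m inch '[[-0.004,-0.003,0.05,0],[-0.004,-0.003,0.1,0],[-0.004,-0.003,0.15,0],[-0.004,-0.003,0.19,0],[-0.004,-0.003,0.21,0],[-0.004,-0.003,0.22,0],[-0.004,-0.003,0.22,0],[-0.004,-0.003,0.22,0],[-0.004,-0.003,0.22,0],[-0.004,-0.003,0.22,0]]'
python3 - <<'E'
from to import *
show([arc(a,.0265,.10,.09) for a in (1.07,1,.9,.8,.7,.6,.5,.4,.3,.2,.1,0)],p[2])
E
```

```text
time_s: 3.15
eef_pos: [0.465, 0.0628, 0.0902]
tcp_rot: [0.669, 0.743, 0.001, 0.0]
ft_force: [0.8, -0.4, 0.7]
opening: 0.0003
grasp_force: 0.0
t 3.15 pos [0.465  0.0628 0.0902] F [ 0.8 -0.4  0.7] yaw(y axis) 0.104
[-0.032  0.018  0.   ]
[-0.046  0.022  0.   ]
[-0.065  0.029  0.   ]
[-0.084  0.039  0.   ]
[-0.101  0.05   0.   ]
[-0.118  0.062  0.   ]
[-0.133  0.077  0.   ]
[-0.146  0.092  0.   ]
[-0.158  0.109  0.   ]
[-0.168  0.127  0.   ]
[-0.176  0.146  0.   ]
[-0.182  0.166  0.   ]
turn -0.00030154178829527384
```

```bash
python3 -m inch '[[-0.017,0.01,0,0],[-0.032,0.018,0,0],[-0.046,0.022,0,0],[-0.065,0.029,0,0],[-0.084,0.039,0,0],[-0.101,0.05,0,0],[-0.118,0.062,0,0],[-0.133,0.077,0,0],[-0.146,0.092,0,0],[-0.152,0.1,0,0]]'
python3 - <<'E'
from to import *
show([arc(a,.0265,.10,.09) for a in (.3,.2,.1,0,-.05)],p[2])
E
```

```text
time_s: 4.15
eef_pos: [0.523, -0.0086, 0.0895]
tcp_rot: [0.67, 0.743, -0.0, 0.0]
ft_force: [-2.2, 1.1, 0.2]
opening: 0.0009
grasp_force: 0.5
t 4.15 pos [ 0.523  -0.0086  0.0895] F [-2.2  1.1  0.2] yaw(y axis) 0.103
[-0.004  0.009 -0.001]
[-0.014  0.027 -0.001]
[-0.022  0.046 -0.001]
[-0.028  0.065 -0.001]
[-0.031  0.075 -0.001]
turn -0.0004955443346557558
```

```bash
python3 -m inch '[[-0.003,0.008,0,0],[-0.008,0.016,0,0],[-0.012,0.024,0,0],[-0.016,0.032,0,0],[-0.019,0.039,0,0],[-0.022,0.046,0,0],[-0.024,0.052,0,0],[-0.025,0.056,0,0],[-0.026,0.059,0,0],[-0.026,0.06,0,0]]'
python3 - <<'E'
from to import *
show([arc(a,.0265,.10,.09) for a in (0,-.05)],p[2])
E
```

```text
time_s: 5.15
eef_pos: [0.5534, -0.0177, 0.0896]
tcp_rot: [0.669, 0.743, -0.0, 0.0]
ft_force: [-0.9, -0.9, -0.3]
opening: 0.0007
grasp_force: 0.5
t 5.15 pos [ 0.5534 -0.0177  0.0896] F [-0.9 -0.9 -0.3] yaw(y axis) 0.104
[-0.004  0.007 -0.001]
[-0.006  0.017 -0.001]
turn -0.0003193814184530337
```

Now I'll creep along tool y in roughly 1 mm rows, watching for the stop's force.

```bash
python3 -m inch '[[0,0.001,0,0],[0,0.002,0,0],[0,0.003,0,0],[0,0.004,0,0],[0,0.005,0,0],[0,0.006,0,0],[0,0.007,0,0],[0,0.008,0,0],[0,0.008,0,0],[0,0.008,0,0]]'
```

```text
time_s: 6.15
eef_pos: [0.5574, -0.0171, 0.0896]
tcp_rot: [0.669, 0.743, 0.0, 0.0]
ft_force: [-0.1, -0.4, -0.0]
opening: 0.0007
grasp_force: 0.4
```

```bash
python3 -m inch '[[0,0.001,0,0],[0,0.002,0,0],[0,0.003,0,0],[0,0.004,0,0],[0,0.005,0,0],[0,0.006,0,0],[0,0.007,0,0],[0,0.008,0,0],[0,0.008,0,0],[0,0.008,0,0]]'
```

```text
time_s: 7.15
eef_pos: [0.5613, -0.0168, 0.0896]
tcp_rot: [0.669, 0.743, -0.0, 0.0]
ft_force: [-0.1, 0.1, 0.4]
opening: 0.0004
grasp_force: 0.4
```

```bash
python3 - <<'E'
from h import *
save('top','t1');save('scene','s1')
a=cv2.imread('pics/t1.png')[195:275,215:335];b=cv2.imread('pics/s1.png')[165:265,225:355]
a=cv2.resize(a,(600,400),interpolation=cv2.INTER_CUBIC)[:280];b=cv2.resize(b,(416,320),interpolation=cv2.INTER_CUBIC)
o=np.zeros((600,600,3),np.uint8);o[:280]=a;o[280:,:416]=b
cv2.imwrite('pics/m1.png',o)
E
```

```text
(no output)
```

View pics/m1.png

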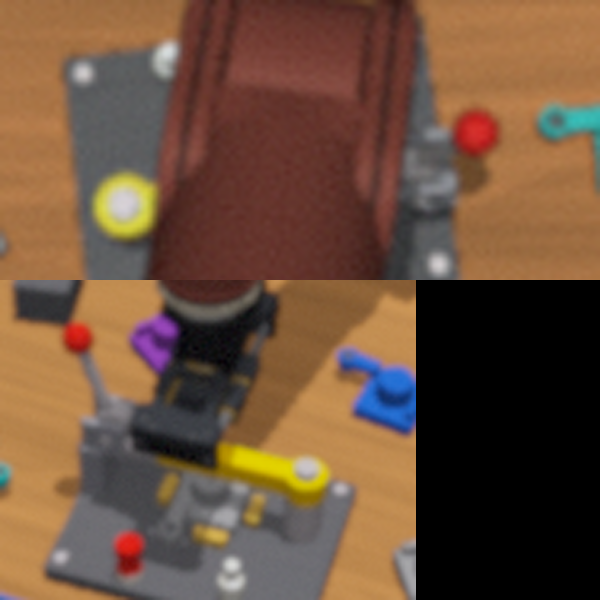

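The strap in the scene crop, from boss (307,468) to about (220,455), looks almost home. No stop force yet, so I'll keep creeping.

```bash
python3 -m inch '[[0,0.001,0,0],[0,0.002,0,0],[0,0.003,0,0],[0,0.004,0,0],[0,0.005,0,0],[0,0.006,0,0],[0,0.007,0,0],[0,0.008,0,0],[0,0.009,0,0],[0,0.01,0,0]]'
python3 - <<'E'
from to import *
for a in (0,.1,.2):
  for r in (.04,.055): 
    u=proj('s1',st(p,r,a,.093)); print(a,r,((u[0]-225)*3.2,280+(u[1]-165)*3.2))
E
```

```text
time_s: 8.25
eef_pos: [0.5647, -0.0168, 0.089]
tcp_rot: [0.67, 0.743, -0.001, -0.001]
ft_force: [-9.4, -3.1, 2.6]
opening: 0.0005
grasp_force: 4.5
0 0.04 (np.float64(260.1257589889669), np.float64(459.67846122965676))
0 0.055 (np.float64(243.58430246253212), np.float64(455.52882608083684))
0.1 0.04 (np.float64(261.6841880440481), np.float64(456.47760861031776))
0.1 0.055 (np.float64(245.75998092377014), np.float64(451.15057633907315))
0.2 0.04 (np.float64(263.66221658889555), np.float64(453.4296775418278))
0.2 0.055 (np.float64(248.50595871016867), np.float64(446.986702823245))
```

```bash
python3 -m inch '[[0,0.001,0,0],[0,0.002,0,0],[0,0.003,0,0],[0,0.004,0,0],[0,0.004,0,0],[0,0.004,0,0],[0,0.004,0,0],[0,0.004,0,0],[0,0.004,0,0],[0,0.004,0,0]]'
python3 -m inch '[[0,-0.01,0,0],[0,-0.04,0,0],[0,-0.07,0,0],[0,-0.08,-0.03,0],[0,-0.08,-0.1,0],[0,-0.08,-0.18,0],[0,-0.08,-0.26,0],[0,-0.08,-0.32,0],[0,-0.08,-0.34,0],[0,-0.08,-0.34,0]]'
python3 - <<'E'
from to import *
show([W(p,(0,-.088,z)) for z in (.26,.209)],p[2])
E
```

```text
time_s: 9.25
eef_pos: [0.5658, -0.0168, 0.0887]
tcp_rot: [0.67, 0.743, -0.002, -0.002]
ft_force: [-11.9, -2.5, 3.0]
opening: 0.0001
grasp_force: 5.9
time_s: 10.25
eef_pos: [0.5296, -0.0198, 0.261]
tcp_rot: [0.669, 0.743, 0.002, 0.001]
ft_force: [-0.1, -0.9, -0.4]
opening: 0.0004
grasp_force: 0.0
t 10.25 pos [ 0.5296 -0.0198  0.261 ] F [-0.1 -0.9 -0.4] yaw(y axis) 0.104
[-0.151  0.108  0.002]
[-0.151  0.107  0.104]
turn -0.0001530264363104926
```

```bash
python3 -m inch '[[-0.04,0.03,0,0],[-0.08,0.06,0,0],[-0.12,0.085,0,0],[-0.14,0.1,0,0],[-0.148,0.107,0,0],[-0.148,0.107,0,0],[-0.148,0.107,0,0],[-0.148,0.107,0,0],[-0.148,0.107,0,0],[-0.148,0.107,0,0]]'
python3 - <<'E'
from to import *
save('wrist','w2');save('scene','s2')
b=cv2.imread('pics/s2.png')[165:265,225:355]
b=cv2.resize(b,(416,320),interpolation=cv2.INTER_CUBIC);w=cv2.resize(cv2.imread('pics/w2.png'),(380,285),interpolation=cv2.INTER_AREA)
o=np.zeros((320,796,3),np.uint8);o[:,:416]=b;o[:285,416:]=w
for a in (0,.1):
  for r in (.11,.135): print(a,r,(proj('s2',st(p,r,a,.093))-[225,165])*3.2)
print('ball',(proj('s2',ball(p,p[4]))-[225,165])*3.2)
cv2.imwrite('pics/m2.png',o)
show([W(p,(0,-.088,z)) for z in (.26,.209)],p[2])
# corner-following path: tip corner at ball inner/upper side, h=9.5 mm
for a in (.3,.45,.6,.75,.9,1.05,1.2,1.35,1.5,1.56):
  by,bz=-.092-.1*np.sin(a),.095+.1*np.cos(a)
  show_q=W(p,(0,by+.012*np.cos(a)+.0095,bz+.012*np.sin(a)+.017)); s=env.get_state(); M=R.from_quat(s['tcp_rot']).as_matrix()
  print(a,(M.T@(show_q-s['eef_pos'])/.5).round(3))
E
```

```text
time_s: 11.25
eef_pos: [0.5893, -0.0878, 0.2598]
tcp_rot: [0.669, 0.743, 0.0, -0.0]
ft_force: [-1.5, 0.7, 0.0]
opening: 0.0007
grasp_force: 0.0
0 0.11 [183.58687153 160.47770601]
0 0.135 [156.65039031 153.72034646]
0.1 0.11 [188.17266899 151.88622824]
0.1 0.135 [162.4052367  143.26639918]
ball [76.20805525 55.73189717]
t 11.35 pos [ 0.5893 -0.088   0.2597] F [0.3 0.1 0.4] yaw(y axis) 0.104
[-0.003  0.003 -0.001]
[-0.003  0.003  0.101]
turn -0.00019161320070984136
0.3 [-0.028  0.003  0.097]
0.45 [-0.057  0.003  0.105]
0.6 [-0.085  0.003  0.117]
0.75 [-0.111  0.003  0.133]
0.9 [-0.134  0.003  0.152]
1.05 [-0.153  0.003  0.175]
1.2 [-0.17   0.003  0.201]
1.35 [-0.182  0.003  0.228]
1.5 [-0.19   0.003  0.257]
1.56 [-0.192  0.003  0.269]
```

View pics/m2.png

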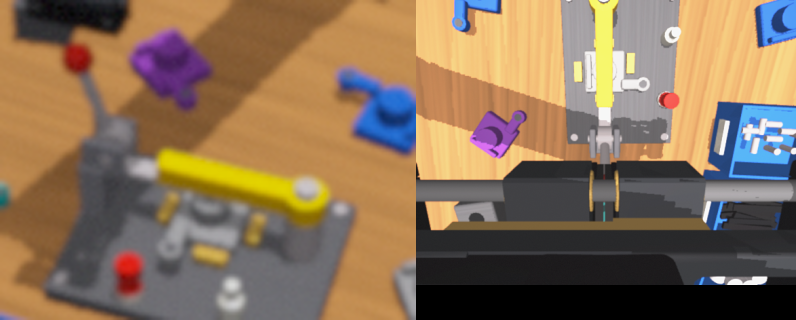

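The yellow strap ends at (160,157), with the tongue between the cam cheeks and the strap parallel to the plate, so it is home. The ball is at (77,57), as predicted. I'll bring the tip down beside the ball and start pushing.

```bash
python3 -m inch '[[0,0.003,0.04,0],[0,0.003,0.08,0],[0,0.003,0.1,0],[0,0.003,0.105,0],[-0.01,0.003,0.105,0],[-0.02,0.003,0.105,0],[-0.03,0.003,0.105,0],[-0.045,0.003,0.105,0],[-0.058,0.003,0.107,0],[-0.07,0.003,0.112,0]]'
```

```text
time_s: 12.35
eef_pos: [0.5947, -0.1236, 0.2038]
tcp_rot: [0.67, 0.743, 0.0, 0.0]
ft_force: [0.6, 2.8, 0.4]
opening: 0.0006
grasp_force: 1.3
```

```bash
python3 -m inch '[[-0.015,0,0.005,0],[-0.028,0,0.012,0],[-0.041,0,0.021,0],[-0.053,0,0.03,0],[-0.064,0,0.04,0],[-0.074,0,0.051,0],[-0.083,0,0.063,0],[-0.092,0,0.076,0],[-0.1,0,0.089,0],[-0.1,0,0.089,0]]'
python3 - <<'E'
from to import *
show([],p[2]);save('scene','s3')
b=cv2.imread('pics/s3.png')[165:265,205:335]
cv2.imwrite('pics/m3.png',cv2.resize(b,(520,400),interpolation=cv2.INTER_CUBIC))
for a in (.9,1.05,1.2,1.35): print(a,((proj('s3',ball(p,a))-[205,165])*4).round())
E
```

```text
time_s: 13.35
eef_pos: [0.5991, -0.1735, 0.158]
tcp_rot: [0.67, 0.743, -0.001, -0.0]
ft_force: [0.6, -0.1, 0.2]
opening: 0.0006
grasp_force: 0.0
t 13.35 pos [ 0.5991 -0.1735  0.158 ] F [ 0.6 -0.1  0.2] yaw(y axis) 0.103
turn -0.0005606990451057165
0.9 [111.  89.]
1.05 [101.  98.]
1.2 [ 94. 110.]
1.35 [ 90. 123.]
```

View pics/m3.png

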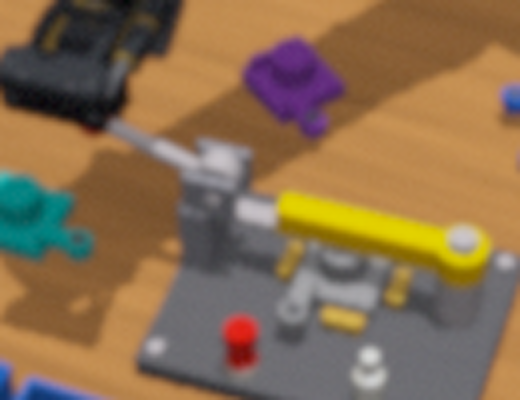

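The ball peeks out under the fingertip at (92,125), so the lever is at about 1.2. Continuing down to the stop.

```bash
python3 -m inch '[[-0.006,0,0.013,0],[-0.012,0,0.026,0],[-0.016,0,0.036,0],[-0.02,0,0.046,0],[-0.023,0,0.052,0],[-0.025,0,0.056,0],[-0.026,0,0.059,0],[-0.026,0,0.062,0],[-0.026,0,0.064,0],[-0.026,0,0.064,0]]'
```

```text
time_s: 14.4
eef_pos: [0.6013, -0.1839, 0.1316]
tcp_rot: [0.669, 0.743, 0.002, -0.001]
ft_force: [-19.6, 14.3, 47.5]
opening: 0.0005
grasp_force: 23.6
```

TCP z is 0.1316 and the ball top at the stop would put it at 0.133, so the lever is on its stop. Lifting off now.

```bash
python3 -m inch '[[0,0,-0.012,0],[0,0,-0.04,0],[0,0,-0.1,0],[0,0,-0.18,0],[0,0,-0.26,0],[0,0,-0.3,0],[-0.08,0,-0.3,0],[-0.16,0,-0.3,0],[-0.24,0,-0.3,0],[-0.32,0,-0.3,0]]'
python3 -m inch '[[-0.08,0,0,0],[-0.16,0,0,0],[-0.2,0,0,0],[-0.2,0,0,0],[-0.2,0,0,0],[-0.2,0,0,0],[-0.2,0,0,0],[-0.2,0,0,0],[-0.2,0,0,0],[-0.2,0,0,0]]'
python3 - <<'E'
from to import *
show([],p[2]);save('scene','s4');save('top','t4')
b=cv2.imread('pics/s4.png')[165:285,205:345];a=cv2.imread('pics/t4.png')[190:265,215:345]
o=np.zeros((600,560,3),np.uint8);o[:300,:350]=cv2.resize(b,(350,300),interpolation=cv2.INTER_CUBIC);o[300:,:520]=cv2.resize(a,(520,300),interpolation=cv2.INTER_CUBIC)
cv2.imwrite('pics/m4.png',o)
for q in (1.3,1.4,1.5): print(q,((proj('s4',ball(p,q))-[205,165])*2.5).round(1),((proj('t4',ball(p,q))-[215,190])*4).round(1)+[0,300])
E
```

```text
time_s: 15.4
eef_pos: [0.6176, -0.3465, 0.2773]
tcp_rot: [0.669, 0.743, -0.0, 0.0]
ft_force: [1.1, -0.6, 0.5]
opening: 0.0008
grasp_force: 0.0
time_s: 16.4
eef_pos: [0.6281, -0.4438, 0.2773]
tcp_rot: [0.669, 0.743, 0.0, 0.0]
ft_force: [-0.3, -0.0, 0.3]
opening: 0.0001
grasp_force: 0.0
t 16.4 pos [ 0.6281 -0.4438  0.2773] F [-0.3 -0.   0.3] yaw(y axis) 0.104
turn -0.0001223327421554374
1.3 [56.9 74. ] [457.5 430.5]
1.4 [55.8 79.6] [458.5 432.6]
1.5 [55.4 85.4] [458.1 434.9]
```

View pics/m4.png

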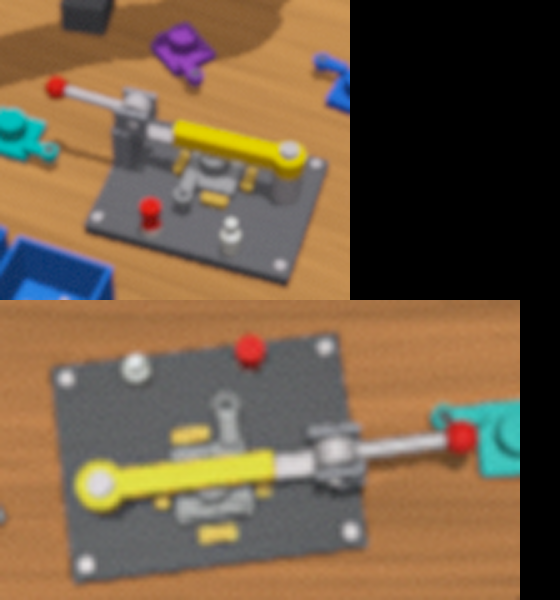

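The ball is at (56,87), matching the prediction for 1.5 (55,85). The strap is home over the seated casting, the bottles are where they were at the start, and the arm is clear. Handing in.

```bash
python3 -c "
from station import env
print(env.sign_off())"
```

```text
the job is handed in; nothing more can be done
None
```

The strap was pushed home against its stop first, then the cam lever was pushed fully down to clamp the casting; the last pictures show the casting and the bottles still in place, and I handed the job in at about 16.5 s with the arm clear.

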